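# Load a stone slab under the spring clip of a holder

## Robot

A 6-joint arm with a two-finger parallel gripper is mounted at the origin on a cart in front of the work surface, level with it; the furniture and walls round the work are solid. World frame = base frame: x ahead of the robot, y to its left, z up, the work surface at z = 0. Lengths are in m, angles in rad, forces in N, time in s.
With the tool pointing down it reaches from about 0.35 to 0.975 m from the base axis. Payload 4.9 kg.
Tool frame: the origin (TCP) lies on the centre line of the jaws, within the pads' length; the fingertips stand ctrl.tcp_to_tips ahead of it and the grasp point (between the pads) lies 3 mm ahead of it (ctrl.tcp_to_tips is the distance from the TCP to the fingertips, in m); z points along the fingers, y is the direction in which the jaws open and shut (so a half turn about z gives the same grasp; the last joint's range is limited). The gripper opens to 85 mm and grips with 20 to 120 N. Pads are 22 mm wide; open, the fingers measure 114 mm over their backs; the gripper's body (76 mm by 85 mm) begins 54 mm behind the grasp point. The pads swing forward as they close: fully open they stand 13 mm farther back than shut.
Start: joints at [-1.36, 0.053, 1.613, -0, 1.476, -0.119], TCP at [0.202, -0.591, 0.253] pointing down, gripper open.
Joint ranges: [-3.01, 3.01], [-1.01, 2.22], [0.06, 2.58], [-1.02, 4.17], [0.09, 2.62], [-3.14, 3.14]. Speed limits (rad/s): [2.57, 2.57, 3.14, 3.14, 3.14, 3.14].

## Interface

Orientations are given as a rotation vector (axis times angle).
In Python, from station import ctrl, vision gives the robot as it stands.
- The arm moves only by the tool jog_arm, never from a script. Its argument "deltas" is a list of rows, each a list of 7 numbers: the turn, a rotation vector about the tool's x, y, z in rad, then the shift along the tool's x, y, z in cm, then the opening, from 0 (shut) to 1 (fully open). A call has 1 to 12 rows; each row shifts and turns the commanded pose from where the row before left it, along the tool's axes as they then stand; what a row does not reach is not made up. A row lasts 1/12 s, in which the tool goes at most 41.7 mm and 7.16 degrees, less where a joint would pass 70% of its speed; a pose out of reach is approached as far as the arm can. A call with a gripper value outside its range is refused whole. The fingers move at their own pace and stop on an object; "grip_force" is the grip in N (left out, the last holds). Time passes only in rows, so rows that do not move let the fingers close. It gives the time, the measured TCP pose, the force and the opening at its end, in the units of the state.
- ctrl.get_obs(): the state, without advancing time (a new reading comes with each control period).
- vision.get_image(name): name is "scene" or "top" or "wrist"; returns (picture, depth): 420x560x3 uint8, red, green, blue; 420x560 float32, m along the optical axis (not along the pixel's ray), 0 where there is no reading.
- vision.calibration(name): a dict with "fx", "fy", "cx", "cy" (pixels), "rvec" (rotation vector, rad) and "tvec" (3), from world to camera coordinates, as OpenCV has them; the wrist camera has in their place "hand_eye" (4x4, takes a point from camera to tool coordinates, whose origin is the TCP and whose axes are the flange's). Camera axes: x right, y down, z forward; pixel columns grow to the right and rows downward; lengths in m; the calibration is good to about 2 mm. The wrist camera is an equidistant fisheye: a pixel r from the principal point sees the ray r / f radians off the axis. A picture is of the moment at which its call begins: read the wrist's pose just before it. calibration takes no time and is no camera call.
- ctrl.finish_job(): hands the job in, once; it reports no verdict.
The state is a dict: "t": time; "q": joint angles; "dq": joint speeds; "effort": joint torques, N m; "tool_pos": TCP position; "tool_rot": TCP orientation; "contact_force": force on the tool from outside, world axes, zero at the start; "wrist_torque": the same for the moment, N m; "opening": finger opening in m.
Only numpy, scipy, OpenCV 4.12 (cv2) and the standard library are available. Lean on these libraries where they do the work, as an engineer would, in place of code of your own. Each camera call takes 0.05 s, during which the arm holds its last target. There are 200 camera calls.

## Task

Load the flat stone slab that lies in the holder's channel: press the clip's long press strip down with one fingertip so that the clip's nose rises, and while holding it down push the slab along the channel with the other fingertip, under the nose, until it stands against the end stop. Then let the clip come down on the slab and move clear. Only touch and push: do not lift the slab or tip it up, and leave the other things on the table where they are.

Things in the scene. Friction and masses are not known exactly. Their poses are not given: they have to be found in the camera images.
- holder: Slab holder fixed to the table: wooden board 245 x 150 x 12 mm with an aluminium channel on it. Origin at table height on the channel's centre line; x runs along the channel towards the end stop (the way to push), y to the left towards the press strip, z up. All 'holder frame' figures are in this frame, in mm.
- bed (a point): Point on the channel floor, holder frame (0, 0, 20). The floor runs from x = -160 to the stop, 51 mm wide between side rails 4 mm thick that stand 6 mm above it.
- stop (a point): Foot of the steel end stop (10 mm high) on the channel floor, holder frame (53.5, 0, 20); the slab's front edge comes to rest here.
- hinge (a point): Point on the clip's hinge axis, holder frame (0, 36, 40); the axis runs along x. Barrel 8 mm diameter. Hinge lugs (7 mm along x, 10 mm along y, tops at z = 43) stand at x = -120, -45 and 58, y = 36; they pass between the spread fingers.
- clip (a joint): Angle of the sprung steel clip. 0 = closed, nose 4 mm over the channel floor; about 0.22 = nose resting on the slab's top; from 0.28 the slab passes freely; 0.5 = limit. Pressing the strip down increases it; it springs back. At mid-width of the strip it takes about 3 N to start, 7 N at 0.38, 9 N at the limit. A fingertip may slide along the strip while pressing.
- strip (a point): Centre of the top of the clip's press strip, a steel plate 208 mm long (104 each way along the holder's x) and 32 wide. Closed, it slopes up to the left, this point at y = 71, z = 37 (holder frame); at 0.38 rad it is level, this point at y = 68, z = 25, 5 mm over the channel floor: fingertips on it and behind the slab are then level. Press anywhere along x = -150 to 0.
- nose (a point): Underside of the clip's nose, a round steel bar 8 mm thick along the holder's x from x = 8 to 46 over the middle of the channel. The leaf that carries it spans x = 12 to 42 from hinge to nose; its top is at most 40 mm above the channel floor when open.
- slab: The flat dark stone slab, a true rectangle 67 x 46 x 12 mm, about 0.1 kg, lying in the channel short of the clip. Origin at the centre of its underside; own x = the 67 mm length, along the channel (33.5 mm to either end), own y = the 46 mm width, z up. Its centre starts at x = -80 to -45 in the holder frame; fully home it is at x = 20.
- thick_slab: Bystander: another stone slab, 54 x 58 x 16 mm, on the table to the right of the holder. Origin under its centre.
- carving: Bystander: small dark bird's-head carving, 58 x 33 x 24 mm, on the table to the right of the holder. Origin under its centre.
- bar: Bystander: polishing-compound bar, 30 x 58 x 24 mm, on the table to the left of the holder. Origin under its centre.
- lens: Bystander: folding loupe, 41 x 82 x 15 mm, on the table to the left of the holder. Origin under its centre.
Mind the look-alikes: they are no part of the job. Leave any brown or orange look-alike of the slab alone.

How it is judged:
By the outcome, as a careful person would: the job done as asked, in the order asked, and still so for the second after the job is handed in, with the robot touching nothing.
It also fails if it takes over 38 s, if anything falls off the work surface, if the arm or the gripper's body presses on something with over 40 N, if the wrist force passes 120 N, or if a joint passes its speed limit or range.

## Working session

There is one attempt and no reset: what is moved stays moved. The work goes in short steps, Python scripts to look and compute and a tool call to move; the robot and the scene stay as the last step left them, time stands still between calls to the robot, and variables do not carry over. Pictures are saved under pics/ and viewed, about 8 in all and at most 12, crops included, and the job is handed in when it is done.

Besides the shell and the picture viewer there is one more tool, called after "Emit:" as a command line: name --pt "numbers of a row" for each row, then --argument value for the rest. jog_arm: Moves the arm, as the interface text tells. Its arguments: {"type":"object","properties":{"deltas":{"type":"array"},"grip_force":{"type":"number"}},"required":["deltas"]}

```bash
ls; mkdir -p pics
python3 - <<'E'
from station import ctrl, vision
import cv2,numpy as np
print(ctrl.get_obs(), ctrl.tcp_to_tips)
for n in ["top","scene"]:
    im,d=vision.get_image(n); np.savez(f"pics/{n}0.npz",im=im,d=d)
    cv2.imwrite(f"pics/{n}0.png",im[:,:,::-1]); print(n,vision.calibration(n))
E
```

```text
pics
{'t': 0.0, 'q': array([-1.35999516e+00,  5.33763891e-02,  1.61430087e+00,  3.14517487e-05,
        1.47599576e+00, -1.18996915e-01]), 'dq': array([-0.00142877,  0.00079803,  0.00010556,  0.0001665 , -0.00054871,
       -0.00068354]), 'effort': array([-9.90602825e-05, -3.93684483e+01, -3.70180428e+01, -1.92738248e-04,
        7.05634229e-03,  7.72820794e-07]), 'tool_pos': array([ 0.20229547, -0.59074415,  0.25204676]), 'tool_rot': array([-3.09692611e+00, -5.15355007e-01,  1.00755424e-04]), 'contact_force': array([-0.59067257,  0.18027725, -0.20635013]), 'wrist_torque': array([ 0.00538574, -0.01221992, -0.05116414]), 'opening': 0.08579646479262294} 0.022
top {'fx': 526.2594872463691, 'fy': 526.2594872463691, 'cx': 279.40845199958886, 'cy': 209.52892141495343, 'rvec': array([ 2.10186387, -2.16193663,  0.17819558]), 'tvec': array([0.12807376, 0.52509227, 0.98918107])}
scene {'fx': 451.6353286266208, 'fy': 451.6353286266208, 'cx': 277.19802731897477, 'cy': 214.61971590212772, 'rvec': array([ 0.94520812, -2.47226357,  1.05792503]), 'tvec': array([0.48783359, 0.22815914, 0.84658109])}
```

View pics/top0.png

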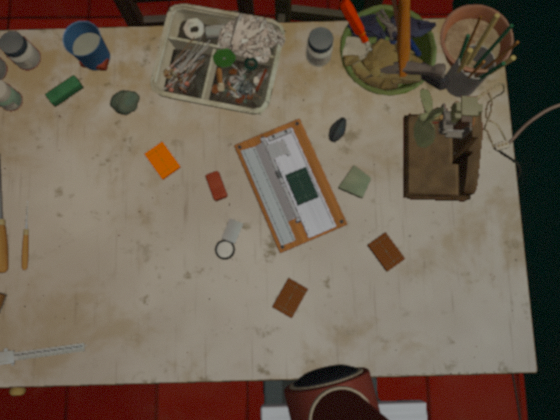

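View pics/scene0.png

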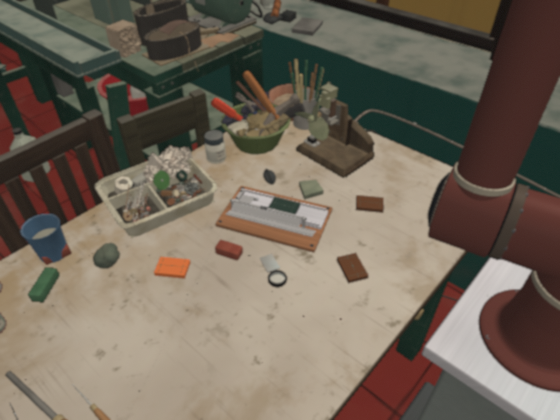

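The top view shows the holder at (290,185), with the strip on its left at (262,185) and the dark slab at (301,186). Candidates for the slab are dark green (301,186) in the channel, grey-green thick slab (354,181), brown (385,252), brown (290,297) and orange (162,160). I choose the one in the channel. Next I measure it and check it in a crop.

```bash
cat > h.py <<'E'
import cv2,numpy as np
from scipy.spatial.transform import Rotation as R
from station import ctrl, vision
def cam(n):
    c=vision.calibration(n); Rm=cv2.Rodrigues(c["rvec"])[0]; return c,Rm,np.array(c["tvec"])
def cast(n,uv,z):
    c,Rm,t=cam(n); uv=np.atleast_2d(uv).astype(float)
    r=np.c_[(uv[:,0]-c["cx"])/c["fx"],(uv[:,1]-c["cy"])/c["fy"],np.ones(len(uv))]@Rm
    o=-Rm.T@t; return o+r*((z-o[2])/r[:,2])[:,None]
def proj(n,P):
    c,Rm,t=cam(n); return cv2.projectPoints(np.atleast_2d(P).astype(float),Rm,t,np.array([[c["fx"],0,c["cx"]],[0,c["fy"],c["cy"]],[0,0,1]]),None)[0][:,0]
E
python3 - <<'E'
from h import *
im=np.load("pics/top0.npz")["im"]
hsv=cv2.cvtColor(im,cv2.COLOR_RGB2HSV)
roi=np.zeros(im.shape[:2],np.uint8); roi[110:260,225:352]=1
for p in [(240,150),(335,215),(301,186),(262,185),(300,100),(285,150)]: print(p,hsv[p[1],p[0]])
wood=((hsv[...,0]<18)&(hsv[...,1]>110)).astype(np.uint8)*roi
cs=max(cv2.findContours(wood,0,1)[0],key=cv2.contourArea)
r=cv2.minAreaRect(cs); b=cv2.boxPoints(r); print(b,r)
W=cast("top",b,.012); print(W.round(4)); print([np.linalg.norm(W[i]-W[i-1]) for i in range(4)])
sl=((hsv[...,2]<75)).astype(np.uint8)*0+((hsv[...,2]<90)&(roi>0)).astype(np.uint8); sl[:,:280]=0; sl[:165]=0;sl[210:]=0; sl[:,320:]=0
cs=max(cv2.findContours(sl,0,1)[0],key=cv2.contourArea)
r=cv2.minAreaRect(cs); b=cv2.boxPoints(r); W=cast("top",b,.032); print(r,W.round(4),[np.linalg.norm(W[i]-W[i-1]) for i in range(4)], W.mean(0))
cv2.imwrite("pics/crop.png",cv2.resize(im[112:258,225:352,::-1],None,fx=4,fy=4,interpolation=2))
E
```

```text
(240, 150) [ 14 117 120]
(335, 215) [ 15 171 119]
(301, 186) [71 76 57]
(262, 185) [ 66   9 136]
(300, 100) [ 20  59 138]
(285, 150) [ 17  14 130]
[[233.49103 145.05716]
 [300.77557 116.34909]
 [346.6748  223.92542]
 [279.39026 252.63348]] ((290.0829162597656, 184.4912872314453), (116.95899200439453, 73.15302276611328), 66.89366912841797)
[[ 0.6723  0.2046  0.012 ]
 [ 0.7304  0.0631  0.012 ]
 [ 0.5008 -0.0216  0.012 ]
 [ 0.4467  0.1157  0.012 ]]
[np.float64(0.24247850714491878), np.float64(0.15294302580982175), np.float64(0.24471385555710873), np.float64(0.14755929907223753)]
((301.3653869628906, 185.673095703125), (32.091766357421875, 22.246665954589844), 67.61986541748047) [[0.6006 0.1001 0.032 ]
 [0.617  0.0581 0.032 ]
 [0.5553 0.0359 0.032 ]
 [0.5393 0.0776 0.032 ]] [np.float64(0.06533401629764773), np.float64(0.04504992976235663), np.float64(0.06551170145932321), np.float64(0.04460705963905997)] [0.57806583 0.06791462 0.032     ]
```

View pics/crop.png

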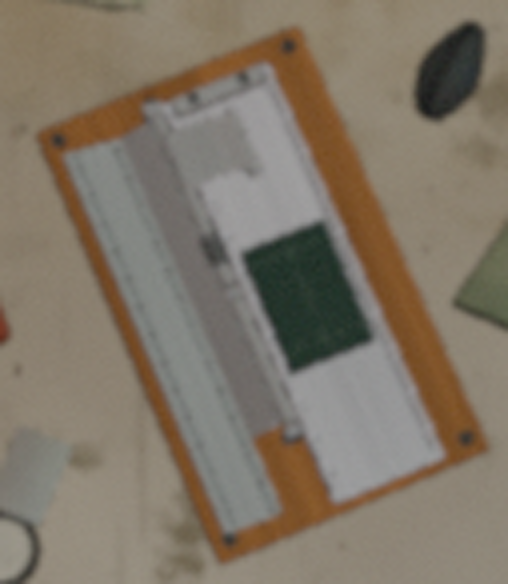

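The crop shows the slab at (310,295), flat and straight in the channel. The nose leaf is at (215,145) and the stop at (215,95), so +x is up in the picture; the strip runs from (95,150) to (250,520). I'll hover with jaw axis along holder y for a closer look.

```bash
cat >> h.py <<'E'
def go(target,yaw):
    """remaining move: turn about tool z (rad), shift in tool axes (cm) after/before that turn. yaw = world angle of tool y"""
    o=ctrl.get_obs(); M=R.from_rotvec(o["tool_rot"]).as_matrix()
    v=np.array([np.cos(yaw),np.sin(yaw),0]); z=np.array([0,0,-1.]); T=np.c_[np.cross(v,z),v,z]
    d=np.array(target)-o["tool_pos"]
    print("t",o["t"],"pos",o["tool_pos"].round(4),"open",o["opening"],"F",o["contact_force"].round(2))
    print("turn",R.from_matrix(M.T@T).as_rotvec().round(4),"shift before",(M.T@d*100).round(2),"after",(T.T@d*100).round(2))
E
python3 - <<'E'
from h import *
for y in (111,-69): go([.516,.081,.19],np.radians(y))
E
```

```text
t 0.1 pos [ 0.2023 -0.5908  0.2522] open 0.08548024820656705 F [-0.25 -0.92  0.06]
turn [-4.0000e-04  2.9000e-03  3.1049e+00] shift before [ 51.44 -53.39   6.33] after [-53.36  51.48   6.22]
t 0.1 pos [ 0.2023 -0.5908  0.2522] open 0.08548024820656705 F [-0.25 -0.92  0.06]
turn [-0.0019 -0.0003 -0.0367] shift before [ 51.44 -53.39   6.33] after [ 53.36 -51.48   6.22]
```

Emit:
jog_arm --pt "0 0 0 1.5 -1.5 0.3 0.75" --pt "0 0 0 2.5 -2.6 0.3 0.75" --pt "0 0 0 2.5 -2.6 0.3 0.75" --pt "0 0 0 2.5 -2.6 0.3 0.75" --pt "0 0 0 2.5 -2.6 0.3 0.75" --pt "0 0 0 2.5 -2.6 0.3 0.75" --pt "0 0 0 2.5 -2.6 0.3 0.75" --pt "0 0 0 2.5 -2.6 0.3 0.75" --pt "0 0 0 2.5 -2.6 0.3 0.75" --pt "0 0 0 2.5 -2.6 0.3 0.75" --pt "0 0 0 2.5 -2.6 0.3 0.75" --pt "0 0 0 2.5 -2.6 0.3 0.75"

```text
t: 1.1
tool_pos: [0.3794, -0.2108, 0.2168]
tool_rot: [-3.099, -0.515, 0.0]
contact_force: [-0.5, -1.0, -0.1]
opening: 0.0643
```

Emit:
jog_arm --pt "0 0 0 2.5 -2.6 0.3 0.75" --pt "0 0 0 2.5 -2.6 0.3 0.75" --pt "0 0 0 2.5 -2.6 0.3 0.75" --pt "0 0 0 2.5 -2.6 0.3 0.75" --pt "0 0 0 2.5 -2.6 0.3 0.75" --pt "0 0 0 2.5 -2.6 0.3 0.75" --pt "0 0 0 2.5 -2.6 0.3 0.75" --pt "0 0 0 2.5 -2.6 0.3 0.75" --pt "0 0 0 1.5 -1.5 0.3 0.75" --pt "0 0 -0.037 0 0 0 0.75" --pt "0 0 0 0 0 0 0.75" --pt "0 0 0 0 0 0 0.75"

```text
t: 2.1
tool_pos: [0.5101, 0.0681, 0.1898]
tool_rot: [3.089, 0.573, -0.002]
contact_force: [-0.7, 1.2, -0.1]
opening: 0.0639
```

Run:
```python
from h import *
go([.516,.081,.19],np.radians(-69)); print(ctrl.tcp_to_tips)
o=ctrl.get_obs(); im,d=vision.get_image("wrist"); np.savez("pics/w1.npz",im=im,d=d,p=o["tool_pos"],r=o["tool_rot"])
cv2.imwrite("pics/w1.png",im[:,:,::-1]); print(vision.calibration("wrist"))
```

```text
t 2.1 pos [0.5101 0.0681 0.1898] open 0.06385640687384801 F [-0.68  1.18 -0.14]
turn [-0.0002  0.0011  0.    ] shift before [ 1.01 -0.99 -0.02] after [ 1.01 -0.99 -0.02]
0.022
{'fx': 325.19226210127806, 'fy': 325.19226210127806, 'cx': 277.89315229492513, 'cy': 209.80930941046086, 'hand_eye': array([[-8.55490162e-05, -9.60796703e-01, -2.77253832e-01,
         7.04593793e-02],
       [ 9.99999026e-01,  3.04107664e-04, -1.36241425e-03,
         5.48141284e-04],
       [ 1.39331814e-03, -2.77253679e-01,  9.60795741e-01,
        -1.20482065e-01],
       [ 0.00000000e+00,  0.00000000e+00,  0.00000000e+00,
         1.00000000e+00]])}
```

View pics/w1.png

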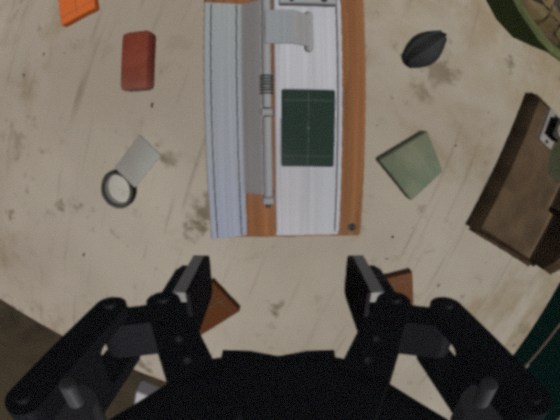

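Wrist view: the slab is at (307,127), nose leaf (292,30), stop at (307,3), hinge line col 267, strip cols 205-245. It is nearly aligned with the tool. Now measuring the slab, board corner, rail lines and strip.

```bash
cat >> h.py <<'E'
def wcast(uv,z,p,r):
    c=vision.calibration("wrist"); uv=np.atleast_2d(uv).astype(float)
    a=(uv-[c["cx"],c["cy"]])/c["fx"]; th=np.linalg.norm(a,axis=1)
    ray=np.c_[a/th[:,None]*np.sin(th)[:,None],np.cos(th)]
    H=c["hand_eye"]; M=R.from_rotvec(r).as_matrix()
    o=p+M@H[:3,3]; w=ray@H[:3,:3].T@M.T
    return o+w*((z-o[2])/w[:,2])[:,None]
E
python3 - <<'E'
from h import *
f=np.load("pics/w1.npz"); im,p,r=f["im"],f["p"],f["r"]; hsv=cv2.cvtColor(im,cv2.COLOR_RGB2HSV); g=hsv[...,2].astype(int)
m=((g<85)&(hsv[...,0]>45)).astype(np.uint8); m[:70]=0;m[185:]=0;m[:,:275]=0;m[:,345:]=0
cs=max(cv2.findContours(m,0,1)[0],key=cv2.contourArea)[:,0]
W=wcast(cs,.032,p,r)
rect=cv2.minAreaRect((W[:,:2]*1000).astype(np.float32)); b=cv2.boxPoints(rect); print("slab",rect,b.round(1))
# right board edge: last wood px per row ; channel right edge: first wood px left of it
def line(pts,z,n):
    w=wcast(pts,z,p,r)[:,:2]*1000
    vx,vy,x,y=cv2.fitLine(w.astype(np.float32),cv2.DIST_HUBER,0,.01,.01).ravel()
    if vx<0: vx,vy=-vx,-vy
    res=np.abs((w-[x,y])@[-vy,vx]); print(n,"ang",np.degrees(np.arctan2(vy,vx)).round(2),"pt",x.round(1),y.round(1),"res",res.mean().round(2))
wood=(hsv[...,0]<18)&(hsv[...,1]>110)
A=[];B=[]
for v in range(10,228,3):
    x=np.where(wood[v,335:375])[0]+335
    if len(x)>5: A.append((x[-1]+.5,v)); B.append((x[0]-.5,v))
line(A,.012,"board R"); line(B,.012,"wood/channel R(z12)")
C=[]
for v in range(10,228,3):
    x=np.where(wood[v,195:225])[0]+195
    if len(x): C.append((x[0]-.5,v))
print(len(C)); 
L=[]
row=lambda v:g[v,198:375:1]
for v in (60,150,215): print(v,list(zip(range(198,372,2),g[v,198:372:2])))
for u in (300,325,350,285): print(u,list(zip(range(0,14),g[0:14,u])),list(zip(range(226,244),g[226:244,u])))
for u in (215,230): print(u,list(zip(range(228,244),g[228:244,u])))
cv2.imwrite("pics/w1c.png",cv2.resize(im[0:245,190:375,::-1],None,fx=3,fy=2.4))
E
```

```text
slab ((577.8670654296875, 66.81575012207031), (64.95484924316406, 43.930789947509766), 21.240907669067383) [[539.6  75.5]
 [555.6  34.6]
 [616.1  58.1]
 [600.2  99.1]]
board R ang 21.35 pt 580.3 9.2 res 0.23
wood/channel R(z12) ang 21.64 pt 598.6 38.0 res 0.3
0
60 [(198, np.int64(144)), (200, np.int64(147)), (202, np.int64(137)), (204, np.int64(126)), (206, np.int64(143)), (208, np.int64(144)), (210, np.int64(114)), (212, np.int64(137)), (214, np.int64(143)), (216, np.int64(146)), (218, np.int64(144)), (220, np.int64(145)), (222, np.int64(147)), (224, np.int64(145)), (226, np.int64(142)), (228, np.int64(147)), (230, np.int64(145)), (232, np.int64(145)), (234, np.int64(145)), (236, np.int64(113)), (238, np.int64(137)), (240, np.int64(137)), (242, np.int64(118)), (244, np.int64(111)), (246, np.int64(111)), (248, np.int64(114)), (250, np.int64(112)), (252, np.int64(107)), (254, np.int64(113)), (256, np.int64(115)), (258, np.int64(118)), (260, np.int64(116)), (262, np.int64(107)), (264, np.int64(127)), (266, np.int64(140)), (268, np.int64(140)), (270, np.int64(130)), (272, np.int64(116))
[... 7638 characters left out ...]
.int64(147)), (229, np.int64(150)), (230, np.int64(146)), (231, np.int64(148)), (232, np.int64(150)), (233, np.int64(154)), (234, np.int64(157)), (235, np.int64(156)), (236, np.int64(157)), (237, np.int64(156)), (238, np.int64(152)), (239, np.int64(149)), (240, np.int64(155)), (241, np.int64(157)), (242, np.int64(159)), (243, np.int64(158))]
230 [(228, np.int64(158)), (229, np.int64(160)), (230, np.int64(157)), (231, np.int64(155)), (232, np.int64(159)), (233, np.int64(158)), (234, np.int64(161)), (235, np.int64(159)), (236, np.int64(150)), (237, np.int64(142)), (238, np.int64(147)), (239, np.int64(151)), (240, np.int64(145)), (241, np.int64(152)), (242, np.int64(153)), (243, np.int64(153))]
```

View pics/w1c.png

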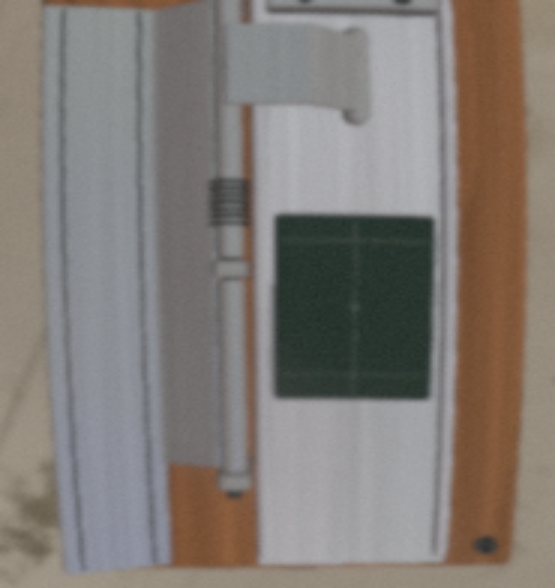

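Run:
```python
from h import *
f=np.load("pics/w1.npz"); p,r=f["p"],f["r"]
a=np.radians(21.4); u=np.array([np.cos(a),np.sin(a)]); v=np.array([-u[1],u[0]])
def s(n,uv,z): w=wcast(uv,z,p,r)[0,:2]*1000; print(n,(w@u).round(1),(w@v).round(1))
for q in ((285,5.5),(300,5.5),(325,6.3)): s("stopfoot",q,.02)
for q in ((285,235),(300,235.3),(325,233.5)): s("floor rear",q,.02)
for q in ((343,60),(343.5,150),(341.5,215)): s("rail R outer top",q,.026)
for q in ((275,60),(276,215)): s("floor L",q,.02)
for q in ((335.5,60),(335,150),(333.5,215)): s("floor R",q,.02)
s("slab c",(0,0),.03) if 0 else print("slab",np.array([577.87,66.8])@u,np.array([577.87,66.8])@v)
s("strip near end L",(212,238),.043); s("strip near end R",(246,236),.031)
s("strip far L",(205,3),.043); s("strip far R",(242,3),.031)
s("lug -45",(267,112),.043); s("lug -120",(267,202),.043)
```

```text
stopfoot 675.1 -130.4
stopfoot 675.3 -143.7
stopfoot 675.3 -166.1
floor rear 461.3 -129.3
floor rear 460.9 -143.6
floor rear 462.4 -167.7
rail R outer top 623.1 -180.2
rail R outer top 542.8 -181.2
rail R outer top 482.7 -181.6
floor L 622.8 -121.1
floor L 481.3 -120.9
floor R 623.9 -174.6
floor R 542.1 -174.5
floor R 480.9 -175.1
slab 562.4029935062322 -148.65681886556334
strip near end L 467.2 -63.8
strip near end R 464.6 -93.2
strip far L 672.7 -63.4
strip far R 674.6 -93.2
lug -45 575.5 -114.6
lug -120 500.0 -113.6
```

Run:
```python
from h import *
go([.517,.0786,.075],np.radians(-68.6))
```

```text
t 2.15 pos [0.5102 0.0677 0.19  ] open 0.0639021620038684 F [ 0.67 -0.41 -0.94]
turn [-0.0001  0.0007 -0.0078] shift before [ 1.04 -0.77 11.5 ] after [ 1.03 -0.76 11.5 ]
```

Emit:
jog_arm --pt "0 0 -0.008 0.5 -0.4 1.0 0.7" --pt "0 0 0 0.5 -0.4 2.0 0.7" --pt "0 0 0 0 0 2.0 0.7" --pt "0 0 0 0 0 2.0 0.7" --pt "0 0 0 0 0 2.0 0.7" --pt "0 0 0 0 0 1.5 0.7" --pt "0 0 0 0 0 1.0 0.7" --pt "0 0 0 0 0 0 0.7" --pt "0 0 0 0 0 0 0.7" --pt "0 0 0 0 0 0 0.7"

```text
t: 2.98
tool_pos: [0.5177, 0.0789, 0.0764]
tool_rot: [3.086, 0.585, 0.003]
contact_force: [-0.4, 0.2, 0.9]
opening: 0.0599
```

Run:
```python
from h import *
go([.517,.0786,.060],np.radians(-68.6))
o=ctrl.get_obs(); im,d=vision.get_image("wrist"); np.savez("pics/w2.npz",im=im,d=d,p=o["tool_pos"],r=o["tool_rot"])
cv2.imwrite("pics/w2.png",im[:,:,::-1])
```

```text
t 2.9833 pos [0.5177 0.0789 0.0764] open 0.059941618298413255 F [-0.36  0.21  0.92]
turn [ 0.0006 -0.0018  0.0009] shift before [-0.08  0.    1.63] after [-0.08  0.    1.64]
```

View pics/w2.png

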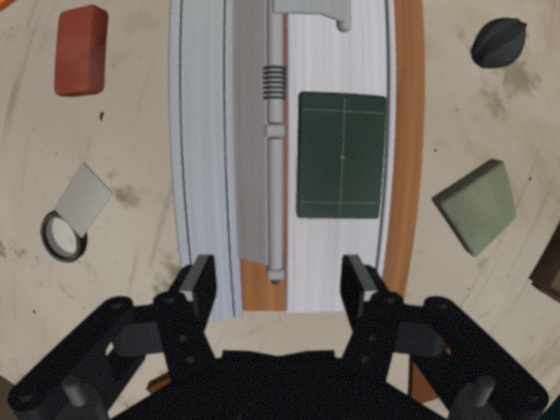

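The left finger (200,270) is over the strip and the right one (360,270) over the channel behind the slab (rear edge at row 217). I'll descend until I feel the strip.

Emit:
jog_arm --pt "0 0 0 -0.2 0 0.6 0.7" --pt "0 0 0 0 0 0.6 0.7" --pt "0 0 0 0 0 0.4 0.7" --pt "0 0 0 0 0 0.2 0.7" --pt "0 0 0 0 0 0 0.7" --pt "0 0 0 0 0 0 0.7"

```text
t: 3.53
tool_pos: [0.5149, 0.0784, 0.057]
tool_rot: [-3.086, -0.585, 0.001]
contact_force: [0.5, 0.6, -1.2]
opening: 0.0598
```

Emit:
jog_arm --pt "0 0 0 0 0 0.2 0.7" --pt "0 0 0 0 0 0.2 0.7" --pt "0 0 0 0 0 0 0.7" --pt "0 0 0 0 0 0 0.7"

```text
t: 3.87
tool_pos: [0.5155, 0.0784, 0.0538]
tool_rot: [3.087, 0.585, 0.001]
contact_force: [0.3, 0.4, 3.0]
opening: 0.0599
```

Run:
```python
from h import *
f=np.load("pics/w2.npz"); p,r=f["p"],f["r"]
a=np.radians(21.4); u=np.array([np.cos(a),np.sin(a)]); v=np.array([-u[1],u[0]])
for z in (.0544,.0655):
  for q in ((345,256),(372,265),(214,257),(190,265)):
    w=wcast(q,z,p,r)[0,:2]*1000; print(z,q,(w@u-621.3).round(1),(w@v+149.5).round(1))
o=ctrl.get_obs(); w=o["tool_pos"][:2]*1000; print("tcp",w@u-621.3,w@v+149.5,o["tool_pos"][2],o["contact_force"],o["wrist_torque"])
```

```text
0.0544 (345, 256) -104.4 1.1
0.0544 (372, 265) -109.7 -13.2
0.0544 (214, 257) -105.0 64.8
0.0544 (190, 265) -109.7 77.4
0.0655 (345, 256) -99.4 3.7
0.0655 (372, 265) -104.3 -9.6
0.0655 (214, 257) -99.9 62.4
0.0655 (190, 265) -104.3 74.0
tcp -112.70730159948096 34.345600685879816 0.05382115610473472 [0.29844141 0.39697996 2.97958927] [ 0.10613589 -0.00061004 -0.00664814]
```

Emit:
jog_arm --pt "0 0 0 0 0 0.2 0.7" --pt "0 0 0 0 0 0.2 0.7" --pt "0 0 0 0 0 0.2 0.7" --pt "0 0 0 0 0 0.2 0.7" --pt "0 0 0 0 0 0 0.7" --pt "0 0 0 0 0 0 0.7"

```text
t: 4.37
tool_pos: [0.5161, 0.0774, 0.0461]
tool_rot: [3.084, 0.585, 0.002]
contact_force: [0.4, -3.8, 6.7]
opening: 0.0598
```

Emit:
jog_arm --pt "0 0 0 0 0 0.2 0.7" --pt "0 0 0 0 0 0.15 0.7" --pt "0 0 0 0 0 0 0.7" --pt "0 0 0 0 0 0 0.7"

```text
t: 4.7
tool_pos: [0.5164, 0.0766, 0.0433]
tool_rot: [3.082, 0.586, 0.002]
contact_force: [-0.8, -7.5, 10.2]
opening: 0.06
```

Run:
```python
from h import *
a=np.radians(21.4); u=np.array([np.cos(a),np.sin(a)]); v=np.array([-u[1],u[0]])
o=ctrl.get_obs(); w=o["tool_pos"][:2]*1000; print("tcp",w@u-621.3,w@v+149.5,o["tool_pos"][2],o["contact_force"],o["wrist_torque"])
im,d=vision.get_image("wrist"); np.savez("pics/w3.npz",im=im,d=d,p=o["tool_pos"],r=o["tool_rot"])
cv2.imwrite("pics/w3.png",im[:,:,::-1])
```

```text
tcp -112.52535727525947 32.348937586599604 0.043280086755121065 [-0.7857311  -7.47052279 10.21275235] [-1.11046143  0.32868741  0.14546139]
```

View pics/w3.png

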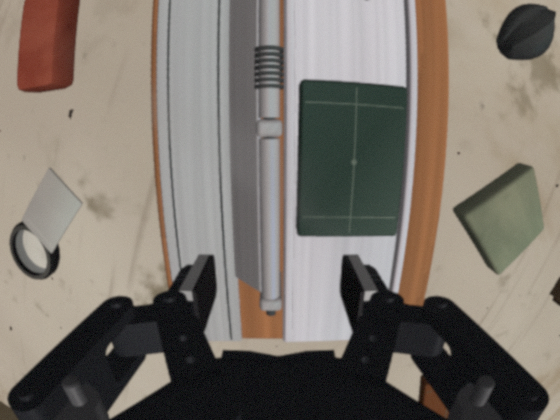

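Left finger on the strip, right finger (360,280) behind the slab (rear edge row 237). I'll read the strip's slope from the depth picture to get the clip angle.

```bash
cat >> h.py <<'E'
def strip(f,cols=(176,208),rows=(120,230)):
    c=vision.calibration("wrist"); d=f["d"]; H=c["hand_eye"]; M=R.from_rotvec(f["r"]).as_matrix()
    def pts(c0,c1,r0,r1):
        vv,uu=np.mgrid[r0:r1,c0:c1]; uu=uu.ravel();vv=vv.ravel(); z=d[vv,uu]; k=z>0
        a=(np.c_[uu,vv]-[c["cx"],c["cy"]])/c["fx"]; th=np.linalg.norm(a,axis=1)
        ray=np.c_[a/th[:,None]*np.tan(th)[:,None],np.ones(len(th))]
        X=(ray*z[:,None])[k]; X=f["p"]+(X@H[:3,:3].T+H[:3,3])@M.T
        a=np.radians(21.4); u=np.array([np.cos(a),np.sin(a)]); v=np.array([-u[1],u[0]])
        return np.c_[X[:,:2]*1000@u-621.3,X[:,:2]*1000@v+149.5,X[:,2]*1000]
    P=pts(*cols,*rows); A=np.c_[P[:,:2],np.ones(len(P))]; k=np.linalg.lstsq(A,P[:,2],rcond=None)[0]
    print("strip y range",P[:,1].min().round(1),P[:,1].max().round(1),"slope y",k[1].round(3),"slope x",k[0].round(3),"z at y=68",(k@[-80,68,1]).round(1),"=> clip angle",.38-np.arctan(k[1]))
    return pts
E
python3 - <<'E'
from h import *
f=np.load("pics/w3.npz"); pts=strip(f); print("slab top",np.median(pts(310,390,120,200),0)); print("floor",np.median(pts(300,335,245,300),0))
f=np.load("pics/w2.npz"); strip(f,(190,215),(120,220))
print(np.median(pts(196,206,260,272),0),np.median(pts(365,375,262,275),0))
E
```

```text
strip y range 61.9 79.2 slope y 0.042 slope x 0.001 z at y=68 26.4 => clip angle 0.33819824822719613
slab top [-58.382775     2.32609677  31.81517362]
floor [-115.82192332   12.44893865   19.76054662]
strip y range 65.2 79.3 slope y 0.397 slope x 0.002 z at y=68 36.7 => clip angle 0.0017862807869600261
[-101.74968349   64.72128133   41.78294255] [-105.63624874   -9.00639637   37.09576497]
```

Emit:
jog_arm --pt "0 0 0 0 0.1 0.1 0.7" --pt "0 0 0 0.2 0.05 0 0.7" --pt "0 0 0 0.3 0 0 0.7" --pt "0 0 0 0.3 0 0 0.7" --pt "0 0 0 0.3 0 0 0.7" --pt "0 0 0 0.3 0 0 0.7" --pt "0 0 0 0.3 0 0 0.7" --pt "0 0 0 0.3 0 0 0.7" --pt "0 0 0 0.3 0 0 0.7" --pt "0 0 0 0.3 0 0 0.7" --pt "0 0 0 0 0 0 0.7"

```text
t: 5.67
tool_pos: [0.5386, 0.0864, 0.0406]
tool_rot: [-3.086, -0.586, 0.007]
contact_force: [-4.3, -1.6, 8.3]
opening: 0.0595
```

```bash
cat >> h.py <<'E'
def status():
    o=ctrl.get_obs(); im,d=vision.get_image("wrist"); f=dict(im=im,d=d,p=o["tool_pos"],r=o["tool_rot"])
    a=np.radians(21.4); u=np.array([np.cos(a),np.sin(a)]); v=np.array([-u[1],u[0]])
    w=o["tool_pos"][:2]*1000; F=o["contact_force"]; print("t",o["t"],"tcp",(w@u-621.3).round(1),(w@v+149.5).round(1),(o["tool_pos"][2]*1000).round(1),"F",(F[:2]@u).round(1),(F[:2]@v).round(1),F[2].round(1))
    strip(f)
    hsv=cv2.cvtColor(im,cv2.COLOR_RGB2HSV)
    m=((hsv[...,2]<85)&(hsv[...,0]>45)&(hsv[...,1]>50)).astype(np.uint8); m[245:]=0; m[:,:275]=0; m[:,425:]=0
    cs=max(cv2.findContours(m,0,1)[0],key=cv2.contourArea)[:,0]
    W=wcast(cs,.032,f["p"],f["r"])[:,:2]*1000
    rect=cv2.minAreaRect(W.astype(np.float32)); c=np.array(rect[0]); print("slab x,y",(c@u-621.3).round(1),(c@v+149.5).round(1),rect[1:],"rear x",(W@u-621.3).min().round(1),"front",(W@u-621.3).max().round(1))
    return f
E
python3 - <<'E'
from h import *
f=status(); cv2.imwrite("pics/w4.png",f["im"][:,:,::-1])
E
```

```text
t 5.6667 tcp -88.3 33.4 40.6 F -4.6 0.1 8.3
strip y range 63.0 80.7 slope y -0.039 slope x 0.002 z at y=68 23.5 => clip angle 0.4189003157920493
slab x,y -39.1 1.9 ((55.8937873840332, 44.10658645629883), 21.961864471435547) rear x -67.1 front -11.2
```

The slab is moving with the finger, clip at 0.42 rad. Continuing.

Emit:
jog_arm --pt "0 0 0 0.3 0 0 0.7" --pt "0 0 0 0.3 0 0 0.7" --pt "0 0 0 0.3 0 0 0.7" --pt "0 0 0 0.3 0 0 0.7" --pt "0 0 0 0.3 0 0 0.7" --pt "0 0 0 0.3 0 0 0.7" --pt "0 0 0 0.3 0 0 0.7" --pt "0 0 0 0.3 0 0 0.7" --pt "0 0 0 0.3 0 0 0.7" --pt "0 0 0 0.3 0 0 0.7" --pt "0 0 0 0 0 0 0.7"

```text
t: 6.63
tool_pos: [0.5665, 0.0975, 0.0405]
tool_rot: [-3.086, -0.586, 0.007]
contact_force: [-4.9, -2.2, 8.4]
opening: 0.0597
```

Run:
```python
from h import *
f=status(); cv2.imwrite("pics/w5.png",f["im"][:,:,::-1])
```

```text
t 6.6333 tcp -58.3 33.5 40.5 F -5.3 -0.3 8.4
strip y range 63.1 81.0 slope y -0.044 slope x 0.001 z at y=68 23.5 => clip angle 0.42347535753420695
slab x,y -14.9 13.4 ((50.78774642944336, 22.043537139892578), 21.805513381958008) rear x -40.3 front 10.4
```

View pics/w5.png

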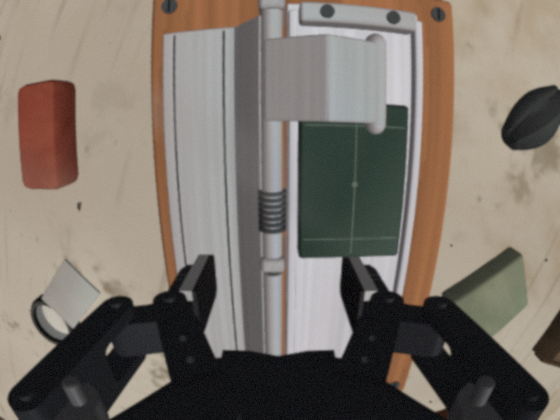

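The slab (352,180) is passing under the raised nose (376,80); the stop is at row 20. About 33 mm is left.

Emit:
jog_arm --pt "0 0 0 0.3 0 0 0.7" --pt "0 0 0 0.3 0 0 0.7" --pt "0 0 0 0.3 0 0 0.7" --pt "0 0 0 0.3 0 0 0.7" --pt "0 0 0 0.3 0 0 0.7" --pt "0 0 0 0.3 0 0 0.7" --pt "0 0 0 0.3 0 0 0.7" --pt "0 0 0 0.3 0 0 0.7" --pt "0 0 0 0.3 0 0 0.7" --pt "0 0 0 0.2 0 0 0.7" --pt "0 0 0 0 0 0 0.7" --pt "0 0 0 0 0 0 0.7"

```text
t: 7.68
tool_pos: [0.5933, 0.1081, 0.0406]
tool_rot: [-3.086, -0.586, 0.007]
contact_force: [-6.3, -2.3, 8.0]
opening: 0.06
```

Emit:
jog_arm --pt "0 0 0 0.1 0 0 0.7" --pt "0 0 0 0.1 0 0 0.7" --pt "0 0 0 0 0 0 0.7" --pt "0 0 0 0 0 0 0.7"

```text
t: 8.02
tool_pos: [0.5948, 0.1086, 0.0405]
tool_rot: [-3.086, -0.586, 0.008]
contact_force: [-6.0, -2.0, 8.6]
opening: 0.0598
```

Run:
```python
from h import *
f=status(); cv2.imwrite("pics/w6.png",f["im"][:,:,::-1])
```

```text
t 8.0167 tcp -27.9 33.6 40.5 F -6.3 0.3 8.6
strip y range 63.1 81.2 slope y -0.047 slope x 0.001 z at y=68 23.3 => clip angle 0.42651632598799755
slab x,y 17.2 -9.3 ((46.24961471557617, 20.086435317993164), 20.709716796875) rear x -6.0 front 40.2
```

Emit:
jog_arm --pt "0 0 0 0.1 0 0 0.7" --pt "0 0 0 0.1 0 0 0.7" --pt "0 0 0 0 0 0 0.7"

```text
t: 8.32
tool_pos: [0.5968, 0.1094, 0.0405]
tool_rot: [-3.086, -0.586, 0.008]
contact_force: [-6.3, -2.3, 8.0]
opening: 0.0601
```

Emit:
jog_arm --pt "0 0 0 0.1 0 0 0.7" --pt "0 0 0 0 0 0 0.7" --pt "0 0 0 0 0 0 0.7"

```text
t: 8.57
tool_pos: [0.5976, 0.1097, 0.0405]
tool_rot: [-3.086, -0.586, 0.008]
contact_force: [-5.7, -2.5, 8.7]
opening: 0.0599
```

Emit:
jog_arm --pt "0 0 0 0.1 0 0 0.7" --pt "0 0 0 0 0 0 0.7" --pt "0 0 0 0 0 0 0.7"

```text
t: 8.82
tool_pos: [0.5977, 0.1097, 0.0404]
tool_rot: [3.086, 0.586, -0.012]
contact_force: [-9.5, -4.3, 10.8]
opening: 0.0599
```

Motion has stopped and the force has risen, so it has reached the stop. I'll nudge once more and verify.

Emit:
jog_arm --pt "0 0 0 0.1 0 0 0.7" --pt "0 0 0 0 0 0 0.7" --pt "0 0 0 0 0 0 0.7"

```text
t: 9.07
tool_pos: [0.5978, 0.1098, 0.0403]
tool_rot: [3.086, 0.585, -0.016]
contact_force: [-12.3, -3.1, 13.0]
opening: 0.0594
```

Run:
```python
from h import *
f=status(); cv2.imwrite("pics/w7.png",f["im"][:,:,::-1])
```

```text
t 9.0667 tcp -24.6 33.6 40.3 F -12.5 1.6 13.0
strip y range 63.1 80.7 slope y -0.047 slope x 0.001 z at y=68 23.2 => clip angle 0.42717919427399614
slab x,y 46.9 2.8 ((11.119290351867676, 43.8740119934082), 22.92286491394043) rear x 41.0 front 52.4
```

View pics/w7.png

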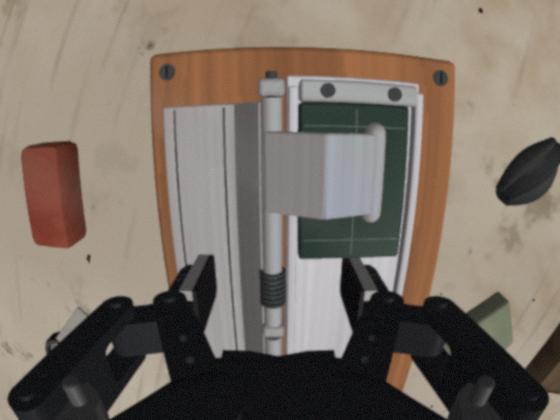

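The slab (352,180) is up against the stop (360,92) under the raised nose. I'll back off, still pressing, then rise gently.

Emit:
jog_arm --pt "0 0 0 -0.3 0 0 0.7" --pt "0 0 0 -0.3 0 0 0.7" --pt "0 0 0 -0.3 0 0 0.7" --pt "0 0 0 0 0 0 0.7" --pt "0 0 0 0 0 -0.2 0.7" --pt "0 0 0 0 0 -0.2 0.7" --pt "0 0 0 0 0 -0.2 0.7" --pt "0 0 0 0 0 -0.2 0.7" --pt "0 0 0 0 0 -0.2 0.7" --pt "0 0 0 0 0 -0.2 0.7" --pt "0 0 0 0 0 -0.2 0.7" --pt "0 0 0 0 0 -0.2 0.7"

```text
t: 10.12
tool_pos: [0.5923, 0.1071, 0.0563]
tool_rot: [3.087, 0.585, -0.002]
contact_force: [-0.1, 0.2, 0.3]
opening: 0.0594
```

Emit:
jog_arm --pt "0 0 0 0 0 -0.5 0.7" --pt "0 0 0 0 0 -1 0.7" --pt "0 0 0 0 0 -2 0.7" --pt "0 0 0 0 0 -2 0.7" --pt "0 0 0 0 0 -2 0.7" --pt "0 0 0 0 0 -2 0.7" --pt "0 0 0 0 0 -1 0.7" --pt "0 0 0 0 0 0 0.7" --pt "0 0 0 0 0 0 0.7"

```text
t: 10.87
tool_pos: [0.5931, 0.1074, 0.1624]
tool_rot: [3.086, 0.585, 0.002]
contact_force: [0.6, 0.3, -0.4]
opening: 0.0599
```

Run:
```python
from h import *
f=status(); cv2.imwrite("pics/w8.png",f["im"][:,:,::-1])
pts=strip(f,(205,225),(130,200))
im,d=vision.get_image("top"); cv2.imwrite("pics/top8.png",cv2.resize(im[90:330,200:420,::-1],None,fx=2.5,fy=2.5))
```

```text
t 10.8667 tcp -29.9 33.0 162.4 F 0.6 0.1 -0.4
strip y range 91.9 130.0 slope y -0.082 slope x 0.01 z at y=68 3.2 => clip angle 0.46180913151372915
slab x,y 23.8 2.3 ((55.761497497558594, 41.821258544921875), 22.783767700195312) rear x -3.9 front 51.7
strip y range 74.5 99.4 slope y -1.438 slope x 0.018 z at y=68 47.6 => clip angle 1.3432659261300302
```

View pics/w8.png

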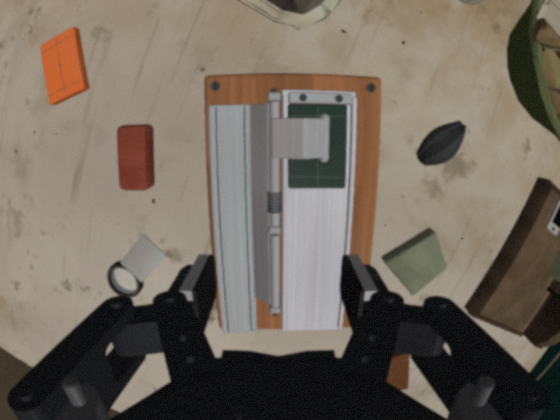

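The slab (317,145) is against the stop with the nose (325,138) lowered on it and the bystanders untouched. One last check, with the strip window in the right place, before I hand in.

Run:
```python
from h import *
o=ctrl.get_obs(); im,d=vision.get_image("wrist"); f=dict(im=im,d=d,p=o["tool_pos"],r=o["tool_rot"])
pts=strip(f,(220,240),(130,230)); print("slab top z",np.median(pts(295,315,165,183),0))
a=np.radians(21.4); u=np.array([np.cos(a),np.sin(a)])
g=im[...,1].astype(float); col=g[:,290:340].mean(1); 
rear=180+np.argmax(np.diff(col)[180:195])+.5; print("rear x",wcast((315,rear),.032,f["p"],f["r"])[0,:2]*1000@u-621.3, rear)
for v in (104.,): print("front x",wcast((315,v),.032,f["p"],f["r"])[0,:2]*1000@u-621.3)
```

```text
strip y range 63.3 80.7 slope y 0.161 slope x 0.0 z at y=68 30.1 => clip angle 0.22048271345800013
slab top z [-3.21430874 12.69040549 31.74906158]
rear x -13.564369000849183 186.5
front x 50.54356211963113
```

```bash
python3 -c "
from station import ctrl
print(ctrl.finish_job())"
```

```text
the job is handed in; nothing more can be done
None
```

The slab is loaded against the end stop with the clip resting on it, and I handed the job in at about 11 s. I pressed the strip with the left fingertip, which opened the clip to about 0.42 rad. Holding it there, I pushed the slab under the nose with the right fingertip until it met the stop. There the tool stopped moving and the push force rose from about 6 N to 12 N. I then backed off about 5 mm, let the clip down slowly and rose clear.

**Last checks:**
- **Slab position:** the rear edge is at x = -13.6 mm, against -13.5 for fully home. The top is at z = 31.7 mm, so it lies flat.
- **Clip:** the angle is 0.220 rad, which is the nose resting on the slab.
- **Robot:** the contact force is about zero, with the TCP 162 mm above the table.
- **Other things:** those in view of the wrist camera looked unmoved; I took a last top-camera picture but did not view it.

**Disagreements:**
- One front-edge reading gave x = 50.5 mm instead of 53.5. It came from a hand-picked pixel row, and I trust the rear-edge reading.
- My status script's automatic strip and slab figures after the rise were invalid because its image windows were set for the lower pose. I redid the strip and slab checks with the right windows.

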